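# Put the plug gauge in its dry canister and uncover the humidity indicator

## Task

Put the smaller of the two plug gauges away in the dry-storage canister: slide it, handle up, fully home in the canister's bore without letting it drop. Then lower the steel stopper with its black dust cap still on it, both together and without dropping them, into the canister's mouth until the stopper's rim sits flush all round. Finally lift the dust cap alone straight off, leaving the stopper seated and untouched, and finish still holding the cap level about 10 cm above where it sat, so that the humidity indicator in the stopper's crown can be read; leave the other measuring equipment where it stands.

Things in the scene. Friction and masses are not known exactly. Their poses are not given: they have to be found in the camera images.
- gauge_center (a point): Plug gauge to put away: plain steel, loose, about 0.2 kg, standing upright on its gauging cylinder (24 mm diameter, 46 mm long, 1 mm chamfer at the foot); above it a round handle, 14 mm diameter, 50 mm long; 96 mm overall. The point is on its axis, half-way up (48 mm above the foot); z points up along the handle.
- gauge: The same gauge; origin at the centre of its foot, z up. Fully home in the bore its foot is 12 mm above the canister's underside, its shoulder level with the floor of the mouth, its half-way point 20 mm below the mouth, and its handle stands 28 mm out of the mouth.
- canister_mouth (a point): Centre of the canister's mouth, level with its top rim; z up, out of the mouth. The mouth is 46.6 mm in diameter and 22 mm deep. On the same axis, in the floor of the mouth, is the bore for the gauge: 26 mm in diameter and 46 mm deep below that floor. Mouth and bore each have a chamfer about 2 mm wide.
- canister: Grey upright canister, loose on the bench, 1.4 kg, 80 mm high: round foot 84 mm in diameter and 10 mm high, body 58 mm, neck 56 mm in diameter. Origin at the centre of its underside, z up.
- stopper_rim (a point): Centre of the rim of the inner lid, a hollow stainless-steel stopper (0.3 to 0.5 kg) that stands on its spigot on the bench with the dust cap over its crown. The knurled rim, 62 mm in diameter and 12 mm high, is the place to hold the stopper by. z up. Seated, the rim rests on the canister's top and this point is 6 mm above the mouth.
- stopper: The same stopper; origin at the centre of its lower end, z up. Spigot 44 mm in diameter, 20 mm from the lower end to the rim, open underneath (36 mm inside, hollow for 52 mm up, so it passes over the gauge's handle). Rim from 20 to 32 mm up, its centre at 26. Crown 44 mm in diameter, from 32 to 56 mm up, with the humidity indicator on its top.
- cap_center (a point): Outer lid: black plastic dust cap, loose, about 45 g, open underneath; 53 mm outside, 48 mm inside, 29 mm high. The point is on its axis, half-way up. It starts slipped over the stopper's crown, 2 mm to spare all round, skirt resting on the rim (point 20.5 mm above stopper_rim). Nothing fastens it: it rides on the stopper held by the rim, and lifts off alone when gripped by its own wall.
- cap: The same dust cap; origin at the centre of its skirt's lower edge, z up.
- large_gauge_center (a point): Bystander: a larger plug gauge standing upright, gauging cylinder 36 mm in diameter and 46 mm long, handle 14 mm in diameter, 96 mm overall, too big for the bore. The point is on its axis, half-way up. Leave it alone.
- setting_ring: Bystander: steel setting ring lying flat, 64 mm outside, 30 mm inside, 22 mm high; origin at the centre of its underside. Leave it alone.
- v_block: Bystander: steel V-block, 80 mm along its own x, 55 mm wide, 42 mm high; origin at the centre of its underside. Leave it alone.
There are look-alikes about, which are no part of the job. Of the things shaped like the cap, the black one is meant.

How it is judged:
On the way, in this order (a step that is already met when the one before it is completed fails the run):
1. the gauge is fully home in the canister's bore, handle up (z of gauge_center in the frame of canister_mouth below -0.017 m and horizontal distance between gauge_center and canister_mouth below 0.003 m and angle between the z axis of gauge_center and the z axis of canister_mouth, either way round below 0.08 rad and angle between canister's own z axis and vertical below 0.06 rad), for 0.2 s.
2. the stopper is seated flush on the canister with the dust cap still nested on it (all of step 1 and z of stopper_rim in the frame of canister_mouth below 0.0085 m and horizontal distance between stopper_rim and canister_mouth below 0.0035 m and angle between the z axis of stopper_rim and the z axis of canister_mouth, either way round below 0.06 rad and z of cap_center in the frame of stopper_rim below 0.024 m and horizontal distance between cap_center and stopper_rim below 0.005 m), for 0.2 s.
At the end, for the whole second after the job is handed in: Gauge home in the bore (within 3 mm); stopper seated on the upright canister (within 2.5 mm of flush, 3.5 mm of centre) and untouched; dust cap held still by the gripper alone, level within 20 degrees, its centre at least 165 mm above the bench (some 60 mm above where it sat) (all of step 1 and z of stopper_rim in the frame of canister_mouth below 0.0085 m and horizontal distance between stopper_rim and canister_mouth below 0.0035 m and angle between the z axis of stopper_rim and the z axis of canister_mouth, either way round below 0.06 rad and contact force between the fingers and stopper below 0.2 N and contact force between the fingers and cap above 1 N and contact force between cap and stopper below 0.1 N and contact force between cap and canister below 0.1 N and height (world z) of cap_center above 0.165 m and angle between cap's own z axis and vertical below 0.35 rad and linear speed of cap below 0.03 m/s and linear speed of stopper below 0.02 m/s); the arm keeps its last pose, push and grip.
It fails at once if the dust cap comes off the stopper while the stopper is not seated on the canister ((z of cap_center in the frame of stopper_rim above 0.032 m or distance between cap_center and stopper_rim above 0.035 m) and not (z of stopper_rim in the frame of canister_mouth below 0.0085 m and horizontal distance between stopper_rim and canister_mouth below 0.0035 m and angle between the z axis of stopper_rim and the z axis of canister_mouth, either way round below 0.06 rad)).
It fails at once if the gauge is dropped into the canister (horizontal distance between gauge_center and canister_mouth below 0.012 m and z of gauge_center in the frame of canister_mouth below 0.045 m and linear speed of gauge above 0.3 m/s).
It fails at once if the stopper is dropped onto the canister (horizontal distance between stopper_rim and canister_mouth below 0.02 m and z of stopper_rim in the frame of canister_mouth below 0.028 m and linear speed of stopper above 0.3 m/s).
It fails at once if the canister is knocked over (angle between canister's own z axis and vertical above 0.3 rad).
It fails at once if other measuring equipment is disturbed (distance of any of large_gauge_center, setting_ring, v_block from where it was at the start of the episode above 0.02 m).
It also fails if it takes over 72 s, if anything falls off the work surface, if the arm or the gripper's body presses on something with over 40 N, if the wrist force passes 120 N, or if a joint passes its speed limit or range.

## Robot

A 7-joint arm with a two-finger parallel gripper is mounted at the origin on the work surface. World frame = base frame: x ahead of the robot, y to its left, z up, the work surface at z = 0. Lengths are in m, angles in rad, forces in N, time in s.
With the tool pointing down it reaches from about 0.4 to 0.85 m from the base axis. Payload 10.4 kg.
Tool frame: the origin (TCP) lies between the finger pads; the fingertips stand 11 mm ahead of it and the grasp point (between the pads) lies 8 mm behind it; z points along the fingers, y is the direction in which the jaws open and shut (so a half turn about z gives the same grasp; the last joint's range is limited). The gripper opens to 87 mm and grips with 3 to 60 N. Pads are 19 mm wide; open, the fingers measure 117 mm over their backs; the gripper's body (75 mm by 190 mm) begins 51 mm behind the grasp point.
Start: joints at [-1.363, 0.332, -0.065, 1.46, 0.022, 1.35, -0.088], TCP at [0.143, 0.608, 0.234] pointing down, gripper open.
Joint ranges: [-2.6, 2.6], [-0.5, 2.12], [-1.47, 1.34], [0.16, 2.42], [-1.27, 4.41], [0.06, 2.06], [-2.6, 2.6]. Speed limits (rad/s): [2.22, 2.22, 2.79, 2.79, 3.14, 3.14, 3.14].

## Interface

Orientations are given as a unit quaternion [x, y, z, w].
In Python, from bench import r, eyes gives the robot as it stands.
- The arm moves only by the shell command python3 -m inch 'ROWS' [FORCE]. ROWS is a JSON object of lists of equal length, an entry for each row: "translation": the shift along the world's x, y, z scaled (see below), a list of three; "rot": the turn, a rotation vector about the world's x, y, z scaled (see below), a list of three; "jaw": the finger opening in mm, from 0 to 87. In form: {"translation": [[tx, ty, tz], ...], "rot": [[ax, ay, az], ...], "jaw": [jaw, ...]}. A call has 1 to 20 rows; each row is the pose to reach, as a shift and turn from the pose measured when the call began; what a row does not reach only later rows make up. The controller multiplies each number of a shift by 100 mm and each number of a turn by 60 degrees. A row lasts 1/10 s, in which the tool goes at most 50 mm and 8.59 degrees, less where a joint would pass 70% of its speed; a pose out of reach is approached as far as the arm can. A call with a number of a shift or a turn outside -1 to 1 is refused whole. A call with a gripper value outside its range is refused whole. The fingers move at their own pace and stop on an object; FORCE is the grip in N (left out, the last holds). Time passes only in rows, so rows that repeat a pose let the fingers close. It gives the time, the measured TCP pose, the force and the opening at its end, in the units of the state.
- r.read_state(): the state, without advancing time (a new reading comes with each control period).
- eyes.camera(name): name is "scene" or "side" or "wrist"; returns the picture (400x640x3 uint8, blue, green, red); there is no depth.
- eyes.calibration(name): a dict with "fx", "fy", "cx", "cy" (pixels), "R" (3x3) and "t" (3): a world point X has camera coordinates R X + t; the wrist camera has in their place "hand_eye" (4x4, takes a point from camera to tool coordinates, whose origin is the TCP and whose axes are the flange's). Camera axes: x right, y down, z forward; pixel columns grow to the right and rows downward; lengths in m; the calibration is good to about 2 mm. A picture is of the moment at which its call begins: read the wrist's pose just before it. calibration takes no time and is no camera call.
- r.close_job(): hands the job in, once; it reports no verdict.
The state is a dict: "time": time; "joint_positions": joint angles; "joint_vel": joint speeds; "joint_torque": joint torques, N m; "ee_pos": TCP position; "eef_rot": TCP orientation; "ft_force": force on the tool from outside, world axes, zero at the start; "torque": the same for the moment, N m; "width": finger opening in m.
Only numpy, scipy, OpenCV 4.12 (cv2) and the standard library are available. Lean on these libraries where they do the work, as an engineer would, in place of code of your own. Each camera call takes 0.05 s, during which the arm holds its last target. There are 200 camera calls.

## Working session

There is one attempt and no reset: what is moved stays moved. The work goes in short steps, Python scripts to look and compute and a shell command to move; the robot and the scene stay as the last step left them, time stands still between calls to the robot, and variables do not carry over. Pictures are saved under pics/ and viewed, about 8 in all and at most 12, crops included, and the job is handed in when it is done.

```bash
ls; mkdir -p pics; python3 - <<'E'
from bench import r, eyes
import cv2, numpy as np
s=r.read_state(); print({k:np.round(v,3).tolist() for k,v in s.items()})
for n in ("scene","side","wrist"):
    cv2.imwrite(f"pics/{n}0.png",eyes.camera(n)); c=eyes.calibration(n); print(n,{k:np.round(v,4).tolist() for k,v in c.items()})
E
```

```text
pics
{'time': 0.0, 'joint_positions': [-1.363, 0.333, -0.065, 1.461, 0.022, 1.35, -0.089], 'joint_vel': [-0.0, -0.0, 0.0, 0.0, -0.0, 0.0, -0.0], 'joint_torque': [-0.0, -62.326, 0.024, -38.99, -0.061, 0.04, 0.0], 'ee_pos': [0.143, 0.608, 0.233], 'eef_rot': [0.115, 0.993, -0.001, -0.0], 'ft_force': [-1.361, 0.434, 0.173], 'torque': [-0.006, -0.0, -0.021], 'width': 0.087}
scene {'fx': 505.6756, 'fy': 505.6756, 'cx': 321.1627, 'cy': 197.8815, 'R': [[-0.8222, 0.5691, 0.0112], [0.4653, 0.6833, -0.5627], [-0.3279, -0.4575, -0.8266]], 't': [0.4823, -0.1997, 1.3174]}
side {'fx': 470.4263, 'fy': 470.4263, 'cx': 319.8244, 'cy': 202.9376, 'R': [[-0.9021, -0.4314, 0.0105], [-0.3098, 0.6306, -0.7116], [0.3004, -0.6451, -0.7025]], 't': [0.5365, 0.2499, 0.9565]}
wrist {'fx': 290.2893, 'fy': 290.2893, 'cx': 318.3487, 'cy': 198.2704, 'hand_eye': [[-0.0004, -0.9682, -0.2501, 0.067], [1.0, -0.0005, 0.0004, 0.0005], [-0.0005, -0.2501, 0.9682, -0.151], [0.0, 0.0, 0.0, 1.0]]}
```

View pics/scene0.png

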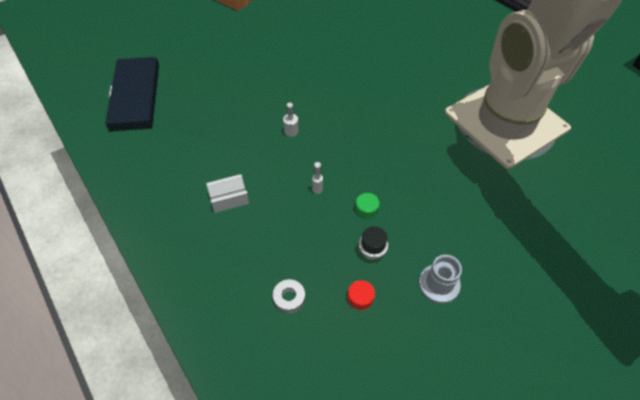

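View pics/side0.png

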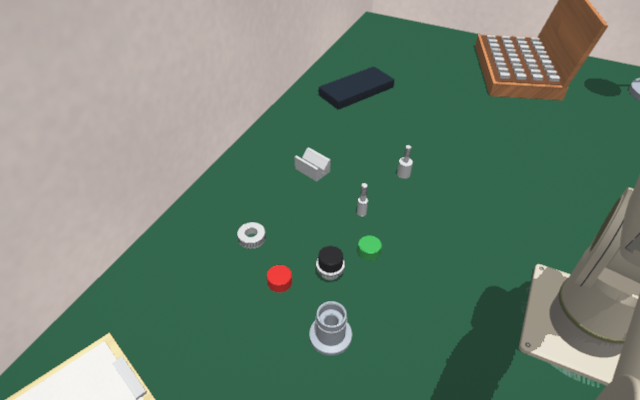

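The scene view shows the small gauge at (317,178), the large one at (291,120), the black-capped stopper at (374,243) and the canister at (443,275). In the side view they are at (362,201), (405,163), (330,263) and (331,325). The red and green caps are decoys.

```bash
cat > h.py <<'E'
import numpy as np, cv2
from scipy.spatial.transform import Rotation as Ro
from bench import r, eyes
def ray(name,px,pose=None):
    c=eyes.calibration(name)
    d=np.array([(px[0]-c["cx"])/c["fx"],(px[1]-c["cy"])/c["fy"],1.])
    if name!="wrist":
        R=np.array(c["R"]); return -R.T@np.array(c["t"]), R.T@d
    H=np.array(c["hand_eye"]); p,q=pose; T=Ro.from_quat(q).as_matrix()
    return T@H[:3,3]+p, T@H[:3,:3]@d
def at(name,px,z,pose=None):
    o,d=ray(name,px,pose); return (o+d*(z-o[2])/d[2]).round(4)
E
python3 - <<'E'
from h import *
for n,z,a,b in [("gauge top",.096,(317.5,164.5),(364.5,185)),("gauge foot c",0.0,(317.5,191),(361.5,213)),("big top",.096,(290.5,105),(408,147.5)),("mouth",.08,(447,267),(331,312)),("cap top",.061,(375,235.5),(331,256)),("vblock",.042,(227,189),(314,160)),("ring",.022,(289,293),(251,232)),("red",.029,(361,291),(279,274)),("green",.029,(367.5,201),(370,243.5))]:
    print(n,at("scene",a,z),at("side",b,z))
E
```

```text
gauge top [ 0.5305 -0.097   0.096 ] [ 0.5253 -0.0969  0.096 ]
gauge foot c [ 0.5321 -0.0937  0.    ] [ 0.5259 -0.0979  0.    ]
big top [ 0.482  -0.2819  0.096 ] [ 0.4776 -0.2799  0.096 ]
mouth [0.4575 0.2445 0.08  ] [0.4565 0.2423 0.08  ]
cap top [0.5217 0.1015 0.061 ] [0.5182 0.1062 0.061 ]
vblock [ 0.7138 -0.1884  0.042 ] [ 0.7015 -0.1862  0.042 ]
ring [0.7301 0.0932 0.022 ] [0.7282 0.094  0.022 ]
red [0.6102 0.1739 0.029 ] [0.6076 0.1758 0.029 ]
green [0.4664 0.0088 0.029 ] [0.4637 0.0104 0.029 ]
```

View pics/wrist0.png

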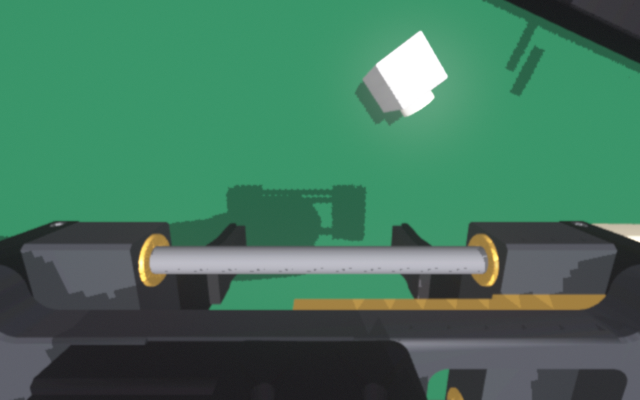

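The two views agree to within about 5 mm, and the wrist view shows only a bystander on the bench. I'll move above the canister for a close look first, then the gauge.

```bash
python3 -m inch '{"translation": [[0.4,-0.45,0],[0.8,-0.9,0],[0.8,-0.9,0],[0.8,-0.9,0]],"rot":[[0,0,0],[0,0,0],[0,0,0],[0,0,0]],"jaw":[87,87,87,87]}'
python3 -m inch '{"translation": [[0.4,-0.45,0],[0.8,-0.9,0],[0.8,-0.9,0],[0.8,-0.9,0]],"rot":[[0,0,0],[0,0,0],[0,0,0],[0,0,0]],"jaw":[87,87,87,87]}'
python3 -m inch '{"translation": [[0.4,-0.45,0],[0.8,-0.9,0],[0.8,-0.9,0],[0.8,-0.9,0]],"rot":[[0,0,0],[0,0,0],[0,0,0],[0,0,0]],"jaw":[87,87,87,87]}'
python3 -m inch '{"translation": [[0.4,-0.45,-0.17],[0.74,-0.9,-0.33],[0.74,-0.9,-0.33],[0.74,-0.9,-0.33]],"rot":[[0,0,0],[0,0,0],[0,0,0],[0,0,0]],"jaw":[87,87,87,87]}'
python3 - <<'E'
from h import *
s=r.read_state(); print(s["time"],s["ee_pos"],s["eef_rot"])
im=eyes.camera("wrist"); cv2.imwrite("pics/w1.png",im)
c=eyes.calibration("wrist");H=np.array(c["hand_eye"]);T=Ro.from_quat(s["eef_rot"]).as_matrix()
X=np.array([.457,.2435,.08]); y=H[:3,:3].T@(T.T@(X-s["ee_pos"])-H[:3,3]); print(y[:2]/y[2]*c["fx"]+[c["cx"],c["cy"]])
E
```

```text
time: 0.55
ee_pos: [0.2263, 0.5156, 0.2331]
eef_rot: [0.118, 0.993, -0.001, 0.001]
ft_force: [-0.4, 0.3, 0.6]
width: 0.0871
time: 0.95
ee_pos: [0.3089, 0.4234, 0.2333]
eef_rot: [0.12, 0.993, -0.001, 0.001]
ft_force: [-0.1, 1.2, -0.8]
width: 0.0877
time: 1.35
ee_pos: [0.3907, 0.3316, 0.2333]
eef_rot: [0.122, 0.992, -0.001, 0.001]
ft_force: [-0.2, 0.5, -0.6]
width: 0.0867
time: 1.75
ee_pos: [0.4654, 0.2402, 0.1991]
eef_rot: [0.124, 0.992, -0.002, 0.001]
ft_force: [0.3, -0.3, -0.1]
width: 0.0869
1.75 [0.46539953 0.2402398  0.19913605] [ 1.23858785e-01  9.92297367e-01 -2.04060840e-03  8.79417790e-04]
[319.3515574 186.0434694]
```

View pics/w1.png

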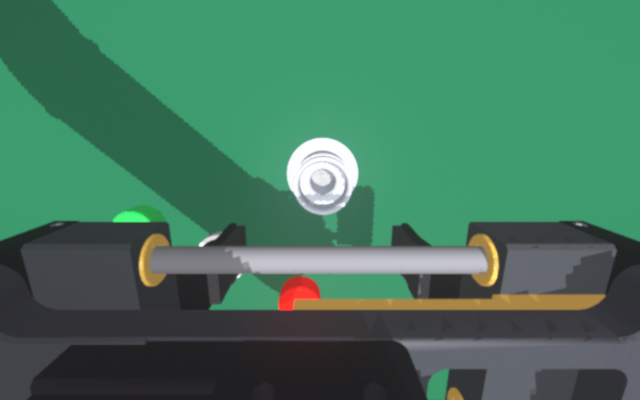

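The canister appears near (322,180), close to the predicted (319,186). I'll enlarge it with predicted circles overlaid to fix the mouth.

```bash
cat >> h.py <<'E'
def proj(X,pose):
    c=eyes.calibration("wrist");H=np.array(c["hand_eye"]);T=Ro.from_quat(pose[1]).as_matrix()
    y=((np.atleast_2d(X)-pose[0])@T-H[:3,3])@H[:3,:3]
    return y[:,:2]/y[:,2:]*c["fx"]+[c["cx"],c["cy"]]
def circ(x,y,z,rad,n=90):
    a=np.linspace(0,2*np.pi,n,endpoint=False); return np.c_[x+rad*np.cos(a),y+rad*np.sin(a),0*a+z]
def overlay(im,x0,y0,w,h,k,cs,pose):
    o=cv2.resize(im[y0:y0+h,x0:x0+w],None,fx=k,fy=k,interpolation=cv2.INTER_NEAREST)
    for c,col in cs:
        for u,v in (proj(circ(*c),pose)-[x0,y0]+.5)*k: cv2.circle(o,(int(u),int(v)),1,col,-1)
    return o
E
python3 - <<'E'
from h import *
s=r.read_state(); p=(s["ee_pos"],s["eef_rot"])
im=cv2.imread("pics/w1.png")
o=overlay(im,275,130,100,100,6,[((.457,.2435,.08,.028),(0,0,255)),((.457,.2435,.08,.0233),(255,0,0)),((.457,.2435,0.005,.042),(0,200,255))],p)
cv2.imwrite("pics/c1.png",o)
E
```

```text
(no output)
```

View pics/c1.png

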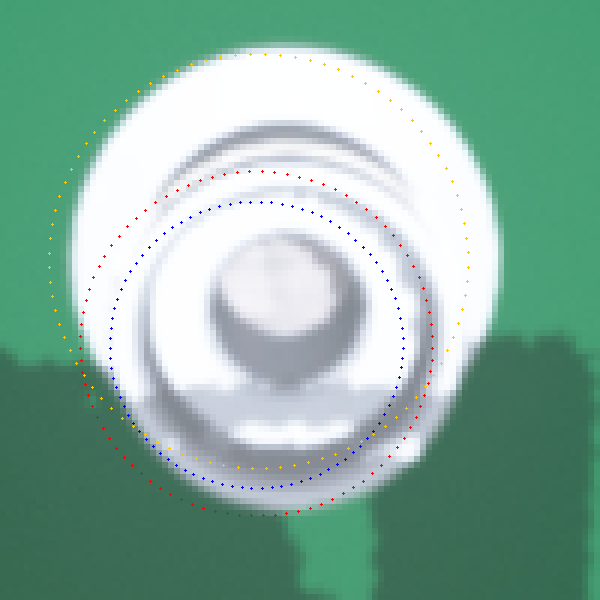

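```bash
python3 -m inch '{"translation": [[-0.05,0.06,0],[-0.05,0.06,0],[-0.05,0.06,0]],"rot":[[0,0,0],[0,0,0],[0,0,0]],"jaw":[87,87,87]}'
python3 - <<'E'
from h import *
s=r.read_state(); p=(s["ee_pos"],s["eef_rot"]); print(p, s["joint_vel"])
im=eyes.camera("wrist"); cv2.imwrite("pics/w2.png",im)
a=cv2.imread("pics/w1.png")
g=[cv2.cvtColor(i,cv2.COLOR_BGR2GRAY).astype(np.float32)[135:218,280:365] for i in (a,im)]
print(cv2.phaseCorrelate(g[0],g[1]))
x,y=.459,.2475
o=overlay(im,275,130,100,100,6,[((x,y,.08,.028),(0,0,255)),((x,y,.08,.0233),(255,0,0)),((x,y,.01,.042),(0,200,255)),((x,y,.058,.013),(255,0,255))],p)
cv2.imwrite("pics/c2.png",o)
E
```

```text
time: 2.1
ee_pos: [0.4584, 0.2503, 0.1998]
eef_rot: [0.121, 0.993, -0.001, 0.001]
ft_force: [0.4, -0.7, 0.8]
width: 0.0868
(array([0.45841983, 0.25031736, 0.19984883]), array([ 1.20963285e-01,  9.92655940e-01, -1.18085718e-03,  8.21425871e-04])) [ 0.01156555 -0.00239787  0.01882043  0.00084033  0.002535    0.00124293
  0.00638518]
((-0.07350384551965305, 0.2186130250563565), 0.23628773159450955)
```

View pics/c2.png

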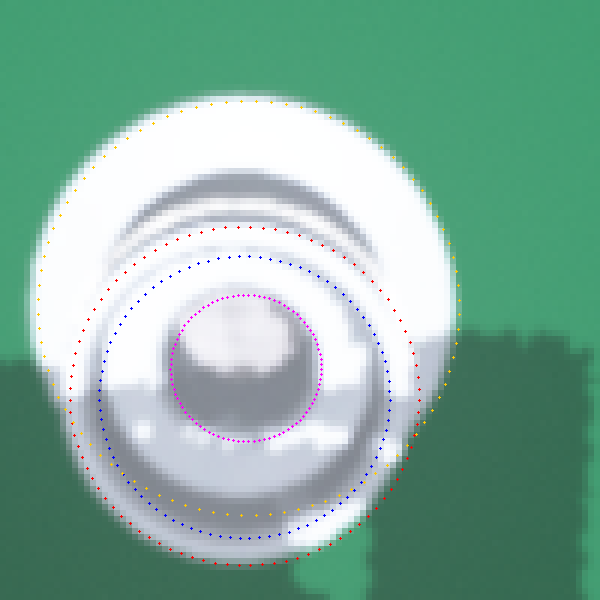

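This overlay fits after a shift of about −0.6 mm, which puts the mouth near (0.4583, 0.247) in the wrist-camera frame. Next is a look above the gauge.

```bash
python3 -m inch '{"translation": [[0.1,-0.45,0],[0.18,-0.9,0],[0.18,-0.9,0],[0.18,-0.9,0]],"rot":[[0,0,0],[0,0,0],[0,0,0],[0,0,0]],"jaw":[87,87,87,87]}'
python3 -m inch '{"translation": [[0.1,-0.45,0],[0.18,-0.9,0],[0.18,-0.9,0],[0.18,-0.9,0]],"rot":[[0,0,0],[0,0,0],[0,0,0],[0,0,0]],"jaw":[87,87,87,87]}'
python3 -m inch '{"translation": [[0.1,-0.45,0],[0.18,-0.9,0],[0.18,-0.9,0],[0.18,-0.9,0]],"rot":[[0,0,0],[0,0,0],[0,0,0],[0,0,0]],"jaw":[87,87,87,87]}'
python3 -m inch '{"translation": [[0.1,-0.4,0],[0.17,-0.75,0],[0.17,-0.75,0],[0.17,-0.75,0],[0.17,-0.75,0],[0.17,-0.75,0]],"rot":[[0,0,0],[0,0,0],[0,0,0],[0,0,0],[0,0,0],[0,0,0]],"jaw":[60,60,60,60,60,60]}'
python3 - <<'E'
from h import *
s=r.read_state(); p=(s["ee_pos"],s["eef_rot"]); print(p)
im=eyes.camera("wrist"); cv2.imwrite("pics/w3.png",im)
x,y=.529,-.095
u,v=proj([x,y,.07],p)[0].astype(int); print(u,v)
o=overlay(im,u-50,v-50,100,100,6,[((x,y,.096,.007),(0,0,255)),((x,y,.046,.012),(255,0,0)),((x,y,.001,.011),(0,200,255))],p)
cv2.imwrite("pics/c3.png",o)
E
```

```text
time: 2.55
ee_pos: [0.4769, 0.1593, 0.2002]
eef_rot: [0.122, 0.992, -0.001, 0.001]
ft_force: [-0.1, 1.1, 0.5]
width: 0.0872
time: 2.95
ee_pos: [0.495, 0.0701, 0.2003]
eef_rot: [0.122, 0.992, -0.001, 0.001]
ft_force: [0.4, 1.1, -0.3]
width: 0.0872
time: 3.35
ee_pos: [0.5131, -0.0184, 0.2001]
eef_rot: [0.122, 0.993, -0.0, 0.001]
ft_force: [-0.9, 1.0, 0.4]
width: 0.0872
time: 3.95
ee_pos: [0.5303, -0.0912, 0.2]
eef_rot: [0.12, 0.993, -0.0, 0.001]
ft_force: [-0.4, 1.1, -0.5]
width: 0.0605
(array([ 0.53030939, -0.09118273,  0.2000285 ]), array([ 1.20443971e-01,  9.92719806e-01, -6.32315231e-05,  7.95970883e-04]))
313 192
```

View pics/c3.png

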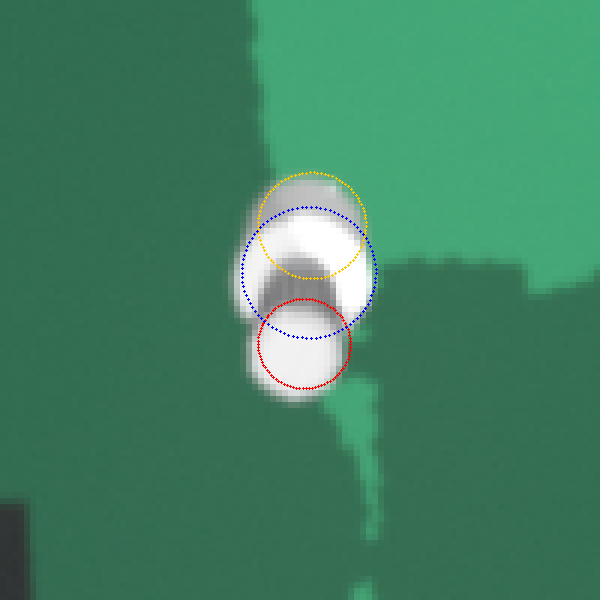

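The gauge top sits about 1.5 mm from the prediction, so the gauge is at (0.530, −0.0966), which agrees with the fixed cameras. I'll descend, grip near the top of the handle and lift slightly.

```bash
python3 -m inch '{"translation": [[0,-0.055,-0.3],[0,-0.055,-0.6],[0,-0.055,-0.9],[0,-0.055,-0.9],[0,-0.055,-0.9]],"rot":[[0,0,0],[0,0,0],[0,0,0],[0,0,0],[0,0,0]],"jaw":[60,60,60,60,60]}'
python3 -m inch '{"translation": [[0,0,-0.14],[0,0,-0.27],[0,0,-0.27],[0,0,-0.27],[0,0,-0.27],[0,0,-0.27],[0,0,-0.27],[0,0,-0.27]],"rot":[[0,0,0],[0,0,0],[0,0,0],[0,0,0],[0,0,0],[0,0,0],[0,0,0],[0,0,0]],"jaw":[60,60,60,8,8,8,8,8]}' 25
python3 -m inch '{"translation": [[0,0,0],[0,0,0.1],[0,0,0.3],[0,0,0.5],[0,0,0.7],[0,0,0.9],[0,0,1],[0,0,1]],"rot":[[0,0,0],[0,0,0],[0,0,0],[0,0,0],[0,0,0],[0,0,0],[0,0,0],[0,0,0]],"jaw":[8,8,8,8,8,8,8,8]}'
python3 - <<'E'
from h import *
s=r.read_state(); p=(s["ee_pos"],s["eef_rot"]); print(p)
im=eyes.camera("wrist"); cv2.imwrite("pics/w4.png",im)
x,y=p[0][:2]; z=p[0][2]-.083
o=overlay(im,250,130,140,100,5,[((x,y,z+.046,.012),(255,0,0)),((x,y,z+.001,.011),(0,200,255))],p)
cv2.imwrite("pics/c4.png",o)
E
```

```text
time: 4.5
ee_pos: [0.5304, -0.0967, 0.1107]
eef_rot: [0.12, 0.993, -0.0, 0.001]
ft_force: [-0.4, -0.1, 0.2]
width: 0.0598
time: 5.3
ee_pos: [0.5305, -0.0968, 0.0839]
eef_rot: [0.12, 0.993, -0.0, 0.001]
ft_force: [-0.1, -0.1, 0.2]
width: 0.0279
time: 6.1
ee_pos: [0.5311, -0.0969, 0.1853]
eef_rot: [0.12, 0.993, 0.0, 0.002]
ft_force: [-0.4, 0.1, -2.1]
width: 0.0131
(array([ 0.53114516, -0.09685614,  0.18527602]), array([1.20457650e-01, 9.92716489e-01, 1.02574323e-04, 1.97906386e-03]))
```

View pics/c4.png

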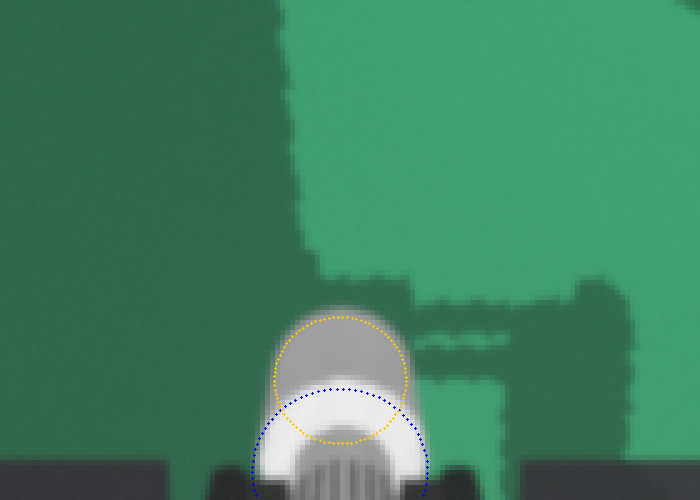

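The gauge is held: width is 13 mm and the load is about 2 N. The hand view shows it upright and within 0.5 mm of the tool axis. I'll carry it to the canister.

```bash
python3 -m inch '{"translation": [[-0.05,0.2,0.1],[-0.1,0.45,0.2],[-0.14,0.7,0.2],[-0.18,0.85,0.2],[-0.18,0.85,0.2]],"rot":[[0,0,0],[0,0,0],[0,0,0],[0,0,0],[0,0,0]],"jaw":[8,8,8,8,8]}'
python3 -m inch '{"translation": [[-0.05,0.2,0],[-0.1,0.45,0],[-0.14,0.7,0],[-0.18,0.85,0],[-0.18,0.85,0]],"rot":[[0,0,0],[0,0,0],[0,0,0],[0,0,0],[0,0,0]],"jaw":[8,8,8,8,8]}'
python3 -m inch '{"translation": [[-0.05,0.2,0],[-0.1,0.45,0],[-0.14,0.7,0],[-0.18,0.85,0],[-0.18,0.85,0]],"rot":[[0,0,0],[0,0,0],[0,0,0],[0,0,0],[0,0,0]],"jaw":[8,8,8,8,8]}'
python3 -m inch '{"translation": [[-0.05,0.2,0],[-0.1,0.45,0],[-0.14,0.7,0],[-0.18,0.85,0],[-0.18,0.85,0],[-0.18,0.85,0]],"rot":[[0,0,0],[0,0,0],[0,0,0],[0,0,0],[0,0,0],[0,0,0]],"jaw":[8,8,8,8,8,8]}'
python3 - <<'E'
from h import *
s=r.read_state(); p=(s["ee_pos"],s["eef_rot"]); print(p, Ro.from_quat(p[1]).as_matrix()[:,2]); print((np.array([.4582,.2466,.135])-p[0])*10)
E
```

```text
time: 6.65
ee_pos: [0.5116, -0.0091, 0.2028]
eef_rot: [0.118, 0.993, 0.0, 0.0]
ft_force: [0.8, -0.7, -2.5]
width: 0.013
time: 7.15
ee_pos: [0.4929, 0.0773, 0.2018]
eef_rot: [0.117, 0.993, -0.0, -0.001]
ft_force: [0.0, -0.3, -1.7]
width: 0.0129
time: 7.65
ee_pos: [0.4746, 0.163, 0.2011]
eef_rot: [0.116, 0.993, -0.0, -0.001]
ft_force: [-0.0, -1.0, -1.4]
width: 0.013
time: 8.25
ee_pos: [0.4572, 0.2463, 0.2008]
eef_rot: [0.117, 0.993, -0.001, -0.001]
ft_force: [-0.0, -0.9, -2.4]
width: 0.0131
(array([0.45720206, 0.24634218, 0.20078051]), array([ 1.16869147e-01,  9.93146079e-01, -9.30789716e-04, -1.26536073e-03])) [-0.00273094 -0.00155306 -0.99999506]
[ 0.00997941  0.00257823 -0.65780513]
```

```bash
python3 -m inch '{"translation": [[0.01,0.003,-0.1],[0.01,0.003,-0.2],[0.01,0.003,-0.3],[0.01,0.003,-0.37],[0.01,0.003,-0.44],[0.01,0.003,-0.5],[0.01,0.003,-0.53],[0.01,0.003,-0.53]],"rot":[[0,0,0],[0,0,0],[0,0,0],[0,0,0],[0,0,0],[0,0,0],[0,0,0],[0,0,0]],"jaw":[8,8,8,8,8,8,8,8]}'
python3 - <<'E'
from h import *
s=r.read_state(); p=(s["ee_pos"],s["eef_rot"]); print(p[0],s["ft_force"])
im=eyes.camera("wrist"); cv2.imwrite("pics/w5.png",im); sd=eyes.camera("side")
cv2.imwrite("pics/c5.png",np.vstack([cv2.resize(im[140:240,240:400],None,fx=3,fy=3),cv2.resize(sd[250:350,250:410],None,fx=3,fy=3)]))
E
```

```text
time: 9.05
ee_pos: [0.458, 0.2466, 0.1474]
eef_rot: [0.117, 0.993, -0.001, -0.001]
ft_force: [-0.6, -0.6, -2.2]
width: 0.0125
[0.45802553 0.24659231 0.14739831] [-0.56666137 -0.59959989 -2.20953307]
```

View pics/c5.png

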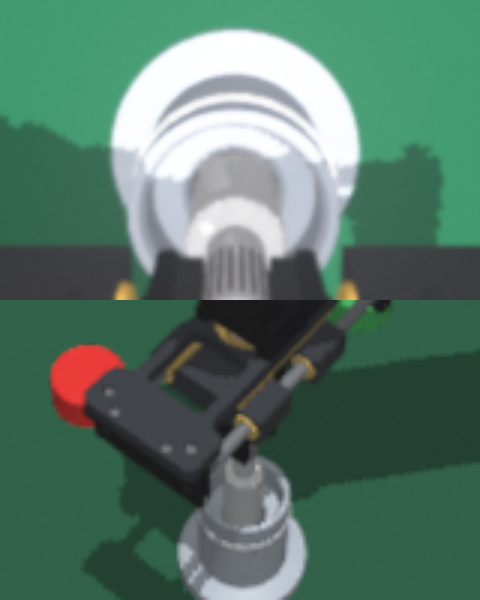

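The gauge enters the mouth centred over the bore (wrist crop, column about 236 for both), and there is no contact force. I'll continue slowly.

```bash
python3 -m inch '{"translation": [[0,0,-0.05],[0,0,-0.1],[0,0,-0.15],[0,0,-0.2],[0,0,-0.25],[0,0,-0.3],[0,0,-0.35],[0,0,-0.4],[0,0,-0.44],[0,0,-0.47],[0,0,-0.49],[0,0,-0.49]],"rot":[[0,0,0],[0,0,0],[0,0,0],[0,0,0],[0,0,0],[0,0,0],[0,0,0],[0,0,0],[0,0,0],[0,0,0],[0,0,0],[0,0,0]],"jaw":[8,8,8,8,8,8,8,8,8,8,8,8]}'
python3 -m inch '{"translation": [[0,0,-0.01],[0,0,-0.02],[0,0,-0.03],[0,0,-0.03]],"rot":[[0,0,0],[0,0,0],[0,0,0],[0,0,0]],"jaw":[8,8,8,8]}'
```

```text
time: 10.35
ee_pos: [0.4598, 0.2469, 0.1021]
eef_rot: [0.117, 0.993, 0.0, -0.0]
ft_force: [-8.0, -6.4, 29.4]
width: 0.0128
time: 10.75
ee_pos: [0.4604, 0.2471, 0.1022]
eef_rot: [0.117, 0.993, 0.001, 0.0]
ft_force: [-11.3, -7.9, 32.6]
width: 0.0132
```

```bash
python3 -m inch '{"translation": [[-0.015,-0.005,0.02],[-0.015,-0.005,0.02],[-0.015,-0.005,0.02]],"rot":[[0,0,0],[0,0,0],[0,0,0]],"jaw":[8,8,8]}'
python3 - <<'E'
from h import *
s=r.read_state(); p=(s["ee_pos"],s["eef_rot"]); print(p,s["ft_force"])
im=eyes.camera("wrist"); cv2.imwrite("pics/w6.png",im); sd=eyes.camera("side")
x,y=.4582,.2466
o=overlay(im,260,140,120,100,6,[((x,y,.08,.0233),(255,0,0)),((x,y,.058,.012),(0,0,255)),((x,y,.064,.012),(0,200,255)),((x,y,.058,.013),(255,0,255))],p)
cv2.imwrite("pics/c6.png",o)
E
```

```text
time: 11.05
ee_pos: [0.4589, 0.2466, 0.1039]
eef_rot: [0.117, 0.993, 0.001, 0.0]
ft_force: [-0.3, 0.4, -1.3]
width: 0.0129
(array([0.45886528, 0.24662719, 0.10388824]), array([1.17320684e-01, 9.93093455e-01, 1.06779937e-03, 3.27818779e-04])) [-0.34457611  0.43336948 -1.3319696 ]
```

View pics/c6.png

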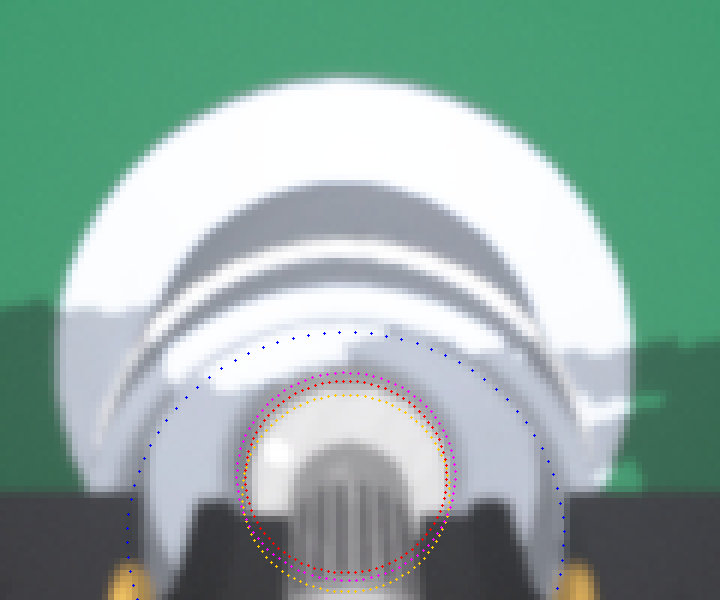

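The shoulder ring lies between the circles predicted for home and for 6 mm high, closer to home, with the tool raised 2 mm. So the gauge had bottomed out and I had simply gripped it about 6 mm higher on the handle. I'll set it down and release.

```bash
python3 -m inch '{"translation": [[-0.005,0,-0.01],[-0.005,0,-0.015],[-0.005,0,-0.018],[-0.005,0,-0.018]],"rot":[[0,0,0],[0,0,0],[0,0,0],[0,0,0]],"jaw":[8,8,8,8]}'
python3 -m inch '{"translation": [[0,0,0],[0,0,0],[0,0,0],[0,0,0],[0,0,0]],"rot":[[0,0,0],[0,0,0],[0,0,0],[0,0,0],[0,0,0]],"jaw":[40,40,40,40,40]}'
python3 -m inch '{"translation": [[0,0,0.2],[0,0,0.5],[0,0,0.97],[0,0,0.97],[0,0,0.97],[0,0,0.97]],"rot":[[0,0,0],[0,0,0],[0,0,0],[0,0,0],[0,0,0],[0,0,0]],"jaw":[40,40,40,40,40,87]}'
python3 - <<'E'
from h import *
s=r.read_state(); p=(s["ee_pos"],s["eef_rot"]); print(p,s["ft_force"])
im=eyes.camera("wrist"); cv2.imwrite("pics/w7.png",im)
x,y=.4582,.2466
o=overlay(im,270,130,100,100,6,[((x,y,.08,.0233),(255,0,0)),((x,y,.058,.012),(0,0,255)),((x,y,.108,.007),(0,200,255)),((x,y,.114,.007),(255,0,255))],p)
cv2.imwrite("pics/c7.png",o)
E
```

```text
time: 11.55
ee_pos: [0.4587, 0.2468, 0.1024]
eef_rot: [0.117, 0.993, 0.001, 0.001]
ft_force: [-1.5, -0.5, 4.2]
width: 0.0132
time: 12.05
ee_pos: [0.4586, 0.2468, 0.1023]
eef_rot: [0.117, 0.993, 0.001, 0.0]
ft_force: [0.6, 0.7, -0.4]
width: 0.0383
time: 12.65
ee_pos: [0.4581, 0.2465, 0.1983]
eef_rot: [0.117, 0.993, 0.001, -0.0]
ft_force: [0.3, -0.2, 0.6]
width: 0.0433
(array([0.45813976, 0.24651222, 0.19825584]), array([ 1.17276606e-01,  9.93099076e-01,  6.42863737e-04, -9.68260497e-05])) [ 0.30892432 -0.22777608  0.55689673]
```

View pics/c7.png

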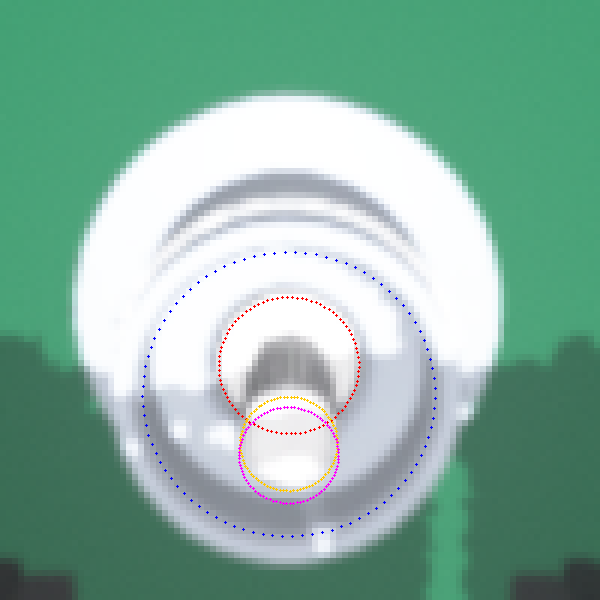

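The handle top matches the home height (0.108 m) and the mouth is centred within about 0.7 mm, so the gauge is home. I've viewed 11 pictures, so from here I'll measure numerically. Next is the stopper: segment the black cap and match its silhouette.

```bash
python3 -m inch '{"translation": [[0.15,-0.35,0],[0.31,-0.71,0],[0.31,-0.71,0],[0.31,-0.71,0]],"rot":[[0,0,0],[0,0,0],[0,0,0],[0,0,0]],"jaw":[87,87,87,87]}'
python3 -m inch '{"translation": [[0.15,-0.35,0],[0.31,-0.71,0],[0.31,-0.71,0],[0.31,-0.71,0],[0.31,-0.71,0]],"rot":[[0,0,0],[0,0,0],[0,0,0],[0,0,0],[0,0,0]],"jaw":[87,87,87,87,87]}'
cat >> h.py <<'E'
def capfit(im,p,x,y,zb,win=60):
    """match the silhouette of the black cap (skirt at height zb) -> x,y"""
    for _ in range(3):
        hull=cv2.convexHull(np.vstack([proj(circ(x,y,z,.0265),p) for z in (zb,zb+.029)]).astype(np.float32))
        m=np.zeros(im.shape[:2],np.uint8); cv2.fillConvexPoly(m,hull.astype(int),1)
        M=cv2.moments(hull); c=np.array([M["m10"],M["m01"]])/M["m00"]
        n,lab,st,cen=cv2.connectedComponentsWithStats((im.max(2)<50).astype(np.uint8))
        i=np.bincount(lab[(m>0)&(lab>0)]).argmax()
        J=np.c_[proj([x+.001,y,zb+.015],p)[0]-proj([x,y,zb+.015],p)[0],proj([x,y+.001,zb+.015],p)[0]-proj([x,y,zb+.015],p)[0]]
        d=np.linalg.solve(J,cen[i]-c)*.001; x+=d[0];y+=d[1]
    print("cap xy",round(x,4),round(y,4),"blob area",st[i][4],"bbox",st[i][:4],"model area",M["m00"],"bbox",cv2.boundingRect(hull))
    return x,y
E
python3 - <<'E'
from h import *
s=r.read_state(); p=(s["ee_pos"],s["eef_rot"]); print(p)
im=eyes.camera("wrist"); cv2.imwrite("pics/w8.png",im)
capfit(im,p,.520,.105,.032)
E
```

```text
time: 13.1
ee_pos: [0.4888, 0.1745, 0.197]
eef_rot: [0.118, 0.993, -0.0, -0.001]
ft_force: [0.1, 1.7, 0.8]
width: 0.0761
time: 13.6
ee_pos: [0.5191, 0.1053, 0.1965]
eef_rot: [0.117, 0.993, -0.0, -0.002]
ft_force: [-0.1, -0.5, 0.7]
width: 0.0868
(array([0.51914439, 0.10531974, 0.19652132]), array([ 1.17175778e-01,  9.93110046e-01, -3.52048739e-05, -1.50711904e-03]))Traceback (most recent call last):
  File "<stdin>", line 4, in <module>
  File "h.py", line 31, in capfit
    i=np.bincount(lab[(m>0)&(lab>0)]).argmax()
ValueError: attempt to get argmax of an empty sequence
```

```bash
python3 - <<'E'
from h import *
s=r.read_state(); p=(s["ee_pos"],s["eef_rot"])
im=cv2.imread("pics/w8.png"); u,v=proj([.52,.105,.061],p)[0]; print(u,v)
v=int(v);u=int(u)
for k in range(v-50,v+40,6): print(k,[tuple(im[k,j]) if 0 else "%d,%d,%d"%tuple(im[k,j]) for j in range(u-60,u+61,12)])
E
```

```text
317.66896901727904 192.7095917357061
142 ['110,154,62', '112,158,64', '112,157,65', '113,158,66', '113,159,66', '113,158,66', '115,159,67', '115,159,67', '115,159,67', '114,158,66', '114,158,67']
148 ['80,110,48', '112,157,64', '114,158,66', '113,158,66', '114,159,67', '115,159,68', '114,157,66', '115,158,67', '114,159,67', '115,159,68', '115,159,67']
154 ['76,105,47', '113,157,65', '113,158,66', '114,159,68', '115,158,68', '115,159,68', '114,159,68', '114,159,67', '115,159,68', '115,158,67', '115,159,68']
160 ['78,106,49', '112,157,65', '113,158,66', '114,158,67', '115,159,68', '115,158,70', '115,159,69', '116,159,69', '114,158,68', '114,157,66', '115,159,68']
166 ['78,105,48', '82,112,52', '113,157,66', '113,158,67', '211,215,207', '255,255,255', '255,255,255', '114,158,69', '115,158,69', '115,158,68', '114,158,68']
172 ['77,105,47', '79,106,50', '114,158,67', '115,159,68', '219,218,218', '78,76,72', '79,80,76', '121,160,81', '115,159,69', '115,159,69', '114,158,67']
178 ['78,105,49', '79,106,50', '81,109,52', '188,198,179', '103,100,99', '111,108,107', '112,109,108', '255,255,255'
[... 540 characters left out ...]
79,106,51', '68,83,52', '71,71,68', '87,85,83', '80,79,76', '85,82,81', '80,105,54', '79,105,53', '114,158,69']
208 ['77,105,49', '77,104,49', '79,105,51', '78,105,51', '68,67,66', '69,68,67', '67,66,64', '70,84,55', '80,107,56', '80,107,56', '113,157,68']
214 ['77,104,48', '77,104,48', '78,105,50', '79,105,51', '67,65,64', '67,66,64', '95,92,93', '80,106,55', '81,106,57', '78,104,54', '113,157,69']
220 ['78,104,49', '77,103,49', '78,104,50', '79,105,52', '79,105,52', '64,64,60', '109,149,67', '80,105,55', '80,105,57', '79,105,56', '112,156,73']
226 ['77,103,48', '78,104,49', '77,104,49', '78,105,51', '79,105,52', '79,105,53', '114,157,69', '78,105,54', '80,106,56', '80,106,57', '41,48,186']
```

```bash
cat >> h.py <<'E'
def fit(im,p,x,y,rings,z):
    """match the silhouette of a non-green body made of rings (height, radius) -> x,y"""
    b=im.astype(int); mask=((abs(b[:,:,1]-b[:,:,2])<30)).astype(np.uint8)
    n,lab,st,cen=cv2.connectedComponentsWithStats(mask)
    for _ in range(4):
        hull=cv2.convexHull(np.vstack([proj(circ(x,y,h,q),p) for h,q in rings]).astype(np.float32))
        M=cv2.moments(hull); c=np.array([M["m10"],M["m01"]])/M["m00"]
        m=np.zeros(mask.shape,np.uint8); cv2.fillConvexPoly(m,hull.astype(int),1)
        i=np.bincount(lab[(m>0)&(lab>0)]).argmax()
        f=lambda a,b: proj([a,b,z],p)[0]
        J=np.c_[f(x+.001,y)-f(x,y),f(x,y+.001)-f(x,y)]
        d=np.linalg.solve(J,cen[i]-c)*.001; x+=d[0];y+=d[1]
    print("xy",round(x,4),round(y,4),"blob",st[i],"model",cv2.boundingRect(hull),M["m00"])
    return x,y
STO=[(0,.022),(.02,.031),(.032,.031),(.032,.0265),(.061,.0265)]
CAN=[(0,.042),(.01,.042),(.08,.028)]
E
python3 - <<'E'
from h import *
s=r.read_state(); p=(s["ee_pos"],s["eef_rot"])
fit(cv2.imread("pics/w8.png"),p,.52,.105,STO,.03)
E
```

```text
xy 0.5243 0.1045 blob [ 290  163   57   59 2605] model (290, 161, 57, 61) 2627.6554643148556
```

```bash
python3 - <<'E'
from h import *
fit(cv2.imread("pics/w7.png"),(np.array([.45814,.24651,.19826]),[.11728,.9931,.00064,-.0001]),.4583,.2466,CAN+[(.108,.007)],.04)
fit(cv2.imread("pics/w2.png"),(np.array([.45842,.25032,.19985]),[.12096,.99266,-.00118,.00082]),.4583,.2466,CAN,.04)
E
```

```text
xy 0.4584 0.2462 blob [ 282  146   71   79 4299] model (282, 145, 71, 79) 4279.418620766606
xy 0.4585 0.2462 blob [ 280  146   71   78 4263] model (279, 145, 71, 79) 4246.494181258138
```

The blob matches the model in area and box: the stopper is at (0.5243, 0.1045), and the same method puts the mouth at (0.4585, 0.2462). I'll descend to the rim and close.

```bash
python3 -m inch '{"translation": [[0.03,-0.01,-0.3],[0.052,-0.01,-0.6],[0.052,-0.01,-0.9],[0.052,-0.01,-0.9],[0.052,-0.01,-0.9]],"rot":[[0,0,0],[0,0,0],[0,0,0],[0,0,0],[0,0,0]],"jaw":[87,87,87,87,87]}'
python3 -m inch '{"translation": [[0,0,-0.2],[0,0,-0.4],[0,0,-0.6],[0,0,-0.75],[0,0,-0.85],[0,0,-0.88],[0,0,-0.88]],"rot":[[0,0,0],[0,0,0],[0,0,0],[0,0,0],[0,0,0],[0,0,0],[0,0,0]],"jaw":[87,87,87,87,87,87,87]}'
python3 -m inch '{"translation": [[0,0,0],[0,0,0],[0,0,0],[0,0,0],[0,0,0],[0,0,0],[0,0,0],[0,0,0]],"rot":[[0,0,0],[0,0,0],[0,0,0],[0,0,0],[0,0,0],[0,0,0],[0,0,0],[0,0,0]],"jaw":[56,56,56,56,56,56,56,56]}' 50
```

```text
time: 14.15
ee_pos: [0.5241, 0.1051, 0.1071]
eef_rot: [0.116, 0.993, -0.0, -0.002]
ft_force: [0.5, -0.7, 0.3]
width: 0.0873
time: 14.85
ee_pos: [0.5247, 0.1055, 0.0198]
eef_rot: [0.116, 0.993, 0.0, -0.001]
ft_force: [0.7, 0.7, -0.3]
width: 0.0873
time: 15.65
ee_pos: [0.5247, 0.1049, 0.0201]
eef_rot: [0.116, 0.993, -0.0, -0.001]
ft_force: [-2.1, -2.0, 6.7]
width: 0.0613
```

```bash
python3 -m inch '{"translation": [[0,0,0.02],[0,0,0.06],[0,0,0.12],[0,0,0.2],[0,0,0.3],[0,0,0.4],[0,0,0.5],[0,0,0.58],[0,0,0.62],[0,0,0.62]],"rot":[[0,0,0],[0,0,0],[0,0,0],[0,0,0],[0,0,0],[0,0,0],[0,0,0],[0,0,0],[0,0,0],[0,0,0]],"jaw":[56,56,56,56,56,56,56,56,56,56]}'
python3 -m inch '{"translation": [[0,0,0.05],[0,0,0.15],[0,0,0.25],[0,0,0.35],[0,0,0.45],[0,0,0.55],[0,0,0.62],[0,0,0.66],[0,0,0.66]],"rot":[[0,0,0],[0,0,0],[0,0,0],[0,0,0],[0,0,0],[0,0,0],[0,0,0],[0,0,0],[0,0,0]],"jaw":[56,56,56,56,56,56,56,56,56]}'
python3 - <<'E'
from h import *
s=r.read_state(); p=(s["ee_pos"],s["eef_rot"]); print(p,s["ft_force"],Ro.from_quat(p[1]).as_matrix()[:,2])
im=eyes.camera("wrist"); cv2.imwrite("pics/w9.png",im); cv2.imwrite("pics/s9.png",eyes.camera("side"))
print((np.array([.4585,.2462,.15])-p[0])*10)
E
```

```text
time: 16.65
ee_pos: [0.525, 0.1051, 0.0828]
eef_rot: [0.116, 0.993, 0.0, -0.001]
ft_force: [0.0, 0.1, -4.6]
width: 0.0613
time: 17.55
ee_pos: [0.5253, 0.1052, 0.1493]
eef_rot: [0.116, 0.993, 0.0, -0.001]
ft_force: [1.1, 0.0, -4.9]
width: 0.0612
(array([0.52525289, 0.10519716, 0.14930156]), array([ 1.16424016e-01,  9.93199362e-01,  3.75495505e-04, -5.79209693e-04])) [ 1.05600743  0.02438144 -4.92930208] [-1.06310801e-03  8.80751628e-04 -9.99999047e-01]
[-0.66752893  1.41002841  0.00698445]
```

Both are lifted at about 5 N. The tool-to-stopper offset is under 0.5 mm. I'll carry gently to above the canister.

```bash
python3 -m inch '{"translation": [[-0.02,0.05,0],[-0.06,0.13,0],[-0.11,0.23,0],[-0.16,0.33,0],[-0.21,0.44,0],[-0.26,0.55,0],[-0.3,0.64,0],[-0.32,0.69,0],[-0.33,0.7,0],[-0.33,0.7,0]],"rot":[[0,0,0],[0,0,0],[0,0,0],[0,0,0],[0,0,0],[0,0,0],[0,0,0],[0,0,0],[0,0,0],[0,0,0]],"jaw":[56,56,56,56,56,56,56,56,56,56]}'
python3 -m inch '{"translation": [[-0.02,0.05,0],[-0.06,0.13,0],[-0.11,0.23,0],[-0.16,0.33,0],[-0.21,0.44,0],[-0.26,0.55,0],[-0.3,0.64,0],[-0.32,0.69,0],[-0.336,0.71,0],[-0.336,0.71,0],[-0.336,0.71,0]],"rot":[[0,0,0],[0,0,0],[0,0,0],[0,0,0],[0,0,0],[0,0,0],[0,0,0],[0,0,0],[0,0,0],[0,0,0],[0,0,0]],"jaw":[56,56,56,56,56,56,56,56,56,56,56]}'
python3 - <<'E'
from h import *
s=r.read_state(); p=(s["ee_pos"],s["eef_rot"]); print(p[0],s["ft_force"],Ro.from_quat(p[1]).as_matrix()[:,2])
im=eyes.camera("wrist"); cv2.imwrite("pics/w10.png",im); sd=eyes.camera("side")
x,y=.4585,.2462
for q in (.028,.0233):
  pass
sc=eyes.camera("scene")
o=overlay(im,240,140,160,100,4,[((x,y,.08,.028),(255,0,0)),((x,y,.0,.042),(0,200,255)),((x,y,p[0][2]+.018,.031),(0,0,255)),((x,y,p[0][2]-.02,.022),(255,0,255))],p)
o2=np.hstack([cv2.resize(sd[240:350,270:400],(320,270)),cv2.resize(sc[200:310,380:510],(320,270))])
cv2.imwrite("pics/c10.png",np.vstack([o[:320],o2])[:590])
print((np.array([.4587,.2463,.15])-p[0])*10)
E
```

```text
time: 18.65
ee_pos: [0.4918, 0.1749, 0.1484]
eef_rot: [0.116, 0.993, -0.0, -0.001]
ft_force: [0.0, -0.4, -4.8]
width: 0.0608
time: 19.75
ee_pos: [0.4585, 0.2454, 0.1485]
eef_rot: [0.117, 0.993, -0.0, -0.001]
ft_force: [-0.0, 0.5, -5.4]
width: 0.0611
[0.45847335 0.24536236 0.14847047] [-0.0139783   0.54589053 -5.36886078] [-2.11254573e-03 -5.41479018e-05 -9.99997767e-01]
[0.00226648 0.00937639 0.01529526]
```

View pics/c10.png

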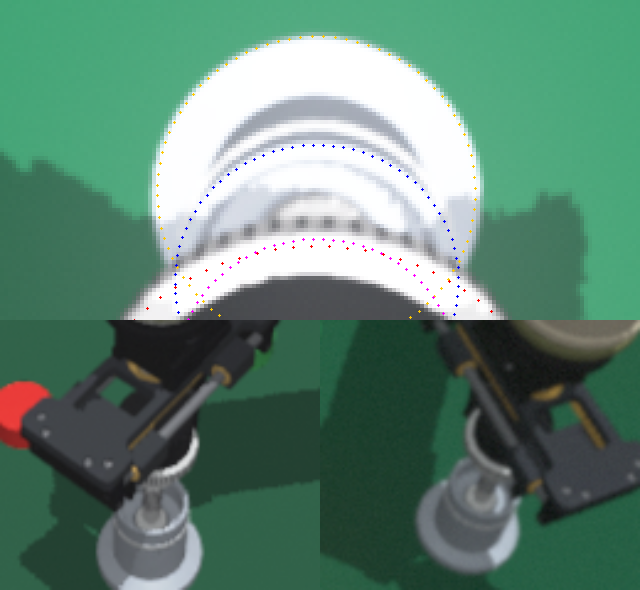

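This shows the rim held level with the black cap on it, and the canister and handle concentric below (the foot circle overlay matches). I'll lower it in stages and watch the force.

```bash
python3 -m inch '{"translation": [[0.002,0.009,-0.03],[0.002,0.009,-0.09],[0.002,0.009,-0.15],[0.002,0.009,-0.21],[0.002,0.009,-0.27],[0.002,0.009,-0.33],[0.002,0.009,-0.38],[0.002,0.009,-0.42],[0.002,0.009,-0.44],[0.002,0.009,-0.44]],"rot":[[0,0,0],[0,0,0],[0,0,0],[0,0,0],[0,0,0],[0,0,0],[0,0,0],[0,0,0],[0,0,0],[0,0,0]],"jaw":[56,56,56,56,56,56,56,56,56,56]}'
python3 -m inch '{"translation": [[0.002,0.002,-0.02],[0.002,0.002,-0.04],[0.002,0.002,-0.06],[0.002,0.002,-0.08],[0.002,0.002,-0.1],[0.002,0.002,-0.1]],"rot":[[0,0,0],[0,0,0],[0,0,0],[0,0,0],[0,0,0],[0,0,0]],"jaw":[56,56,56,56,56,56]}'
```

```text
time: 20.9
ee_pos: [0.4586, 0.2463, 0.1043]
eef_rot: [0.117, 0.993, -0.0, -0.001]
ft_force: [1.0, 0.3, -4.6]
width: 0.0615
time: 21.5
ee_pos: [0.4586, 0.2464, 0.0939]
eef_rot: [0.117, 0.993, -0.0, -0.001]
ft_force: [0.4, 0.1, -5.1]
width: 0.0612
```

The spigot is 6 mm into the mouth with no contact force. I'll go on to the seat.

```bash
python3 -m inch '{"translation": [[0,0,-0.02],[0,0,-0.04],[0,0,-0.06],[0,0,-0.08],[0,0,-0.1],[0,0,-0.115],[0,0,-0.125],[0,0,-0.125]],"rot":[[0,0,0],[0,0,0],[0,0,0],[0,0,0],[0,0,0],[0,0,0],[0,0,0],[0,0,0]],"jaw":[56,56,56,56,56,56,56,56]}'
python3 -m inch '{"translation": [[0,0,-0.007],[0,0,-0.015],[0,0,-0.02],[0,0,-0.02]],"rot":[[0,0,0],[0,0,0],[0,0,0],[0,0,0]],"jaw":[56,56,56,56]}'
```

```text
time: 22.3
ee_pos: [0.4586, 0.2463, 0.0813]
eef_rot: [0.117, 0.993, -0.0, -0.001]
ft_force: [0.5, -0.7, -5.5]
width: 0.0612
time: 22.7
ee_pos: [0.4587, 0.2464, 0.0801]
eef_rot: [0.117, 0.993, -0.0, -0.001]
ft_force: [-4.4, -1.8, 6.9]
width: 0.0611
```

The spigot touched down at the expected height (0.080 m, about 12 N change). I'll open, rise to the cap wall and check the silhouette numerically.

```bash
python3 -m inch '{"translation": [[0,0,0],[0,0,0],[0,0,0],[0,0,0],[0,0,0],[0,0,0]],"rot":[[0,0,0],[0,0,0],[0,0,0],[0,0,0],[0,0,0],[0,0,0]],"jaw":[70,87,87,87,87,87]}'
python3 -m inch '{"translation": [[0,0,0.05],[0,0,0.12],[0,0,0.2],[0,0,0.25],[0,0,0.27],[0,0,0.27],[0,0,0.27]],"rot":[[0,0,0],[0,0,0],[0,0,0],[0,0,0],[0,0,0],[0,0,0],[0,0,0]],"jaw":[87,87,87,87,87,87,87]}'
python3 -m inch '{"translation": [[0,0,0.2],[0,0,0.5],[0,0,0.9],[0,0,0.9],[0,0,0.9]],"rot":[[0,0,0],[0,0,0],[0,0,0],[0,0,0],[0,0,0]],"jaw":[87,87,87,87,87]}'
python3 - <<'E'
from h import *
s=r.read_state(); p=(s["ee_pos"],s["eef_rot"]); print(p[0],s["ft_force"])
im=eyes.camera("wrist"); cv2.imwrite("pics/w11.png",im)
fit(im,p,.4585,.2462,[(0,.042),(.01,.042),(.08,.028),(.08,.031),(.092,.031),(.092,.0265),(.121,.0265)],.06)
b=im.astype(int); u,v=proj([.4585,.2462,.121],p)[0].astype(int); print(u,v)
g=((im.max(2)<140)&(im.max(2)-im.min(2)<20)).astype(np.uint8)
n,lab,st,cen=cv2.connectedComponentsWithStats(g); i=lab[v,u]; print("dark",st[i],cen[i])
print("model cap",cv2.boundingRect(np.vstack([proj(circ(.4585,.2462,z,.0265),p) for z in (.092,.121)]).astype(np.float32)))
print("model rim",cv2.boundingRect(np.vstack([proj(circ(.4585,.2462,z,.031),p) for z in (.08,.092)]).astype(np.float32)))
E
```

```text
time: 23.3
ee_pos: [0.4587, 0.2464, 0.0801]
eef_rot: [0.117, 0.993, -0.0, -0.001]
ft_force: [0.2, -0.4, 0.3]
width: 0.0862
time: 24.0
ee_pos: [0.4586, 0.2464, 0.107]
eef_rot: [0.117, 0.993, -0.0, -0.001]
ft_force: [0.4, -0.5, 0.6]
width: 0.0866
time: 24.5
ee_pos: [0.4588, 0.2465, 0.1973]
eef_rot: [0.117, 0.993, 0.0, -0.001]
ft_force: [-0.5, 0.6, -0.8]
width: 0.0869
[0.45877807 0.24654236 0.19726293] [-0.45307345  0.64877208 -0.84256006]
xy 0.4582 0.2467 blob [ 282  146   71   92 5335] model (282, 144, 72, 94) 5368.494791710982
317 208
dark [ 286  172   65   66 3229] [317.99690307 205.14679467]
model cap (284, 170, 66, 69)
model rim (283, 163, 69, 69)
```

The seated stack and cap match the model to within a pixel or two. Now I'll grip the cap wall lightly and lift it straight up.

```bash
python3 -m inch '{"translation": [[-0.002,0,-0.3],[-0.002,0,-0.55],[-0.002,0,-0.75],[-0.002,0,-0.86],[-0.002,0,-0.9],[-0.002,0,-0.9],[-0.002,0,-0.9]],"rot":[[0,0,0],[0,0,0],[0,0,0],[0,0,0],[0,0,0],[0,0,0],[0,0,0]],"jaw":[87,87,87,87,87,87,87]}'
python3 -m inch '{"translation": [[0,0,0],[0,0,0],[0,0,0],[0,0,0],[0,0,0],[0,0,0],[0,0,0],[0,0,0],[0,0,0]],"rot":[[0,0,0],[0,0,0],[0,0,0],[0,0,0],[0,0,0],[0,0,0],[0,0,0],[0,0,0],[0,0,0]],"jaw":[46,46,46,46,46,46,46,46,46]}' 10
```

```text
time: 25.25
ee_pos: [0.4584, 0.2465, 0.1069]
eef_rot: [0.117, 0.993, -0.0, -0.001]
ft_force: [-0.1, 0.6, 1.5]
width: 0.0871
time: 26.15
ee_pos: [0.4584, 0.2465, 0.107]
eef_rot: [0.117, 0.993, -0.0, -0.001]
ft_force: [-0.4, 0.5, 0.6]
width: 0.0531
```

```bash
python3 -m inch '{"translation": [[0,0,0.02],[0,0,0.05],[0,0,0.1],[0,0,0.16],[0,0,0.23],[0,0,0.31],[0,0,0.4],[0,0,0.5],[0,0,0.6],[0,0,0.7],[0,0,0.8],[0,0,0.88],[0,0,0.94],[0,0,0.98],[0,0,1],[0,0,1],[0,0,1],[0,0,1]],"rot":[[0,0,0],[0,0,0],[0,0,0],[0,0,0],[0,0,0],[0,0,0],[0,0,0],[0,0,0],[0,0,0],[0,0,0],[0,0,0],[0,0,0],[0,0,0],[0,0,0],[0,0,0],[0,0,0],[0,0,0],[0,0,0]],"jaw":[46,46,46,46,46,46,46,46,46,46,46,46,46,46,46,46,46,46]}'
python3 - <<'E'
from h import *
s=r.read_state(); p=(s["ee_pos"],s["eef_rot"]); print(p[0],s["ft_force"],s["width"],abs(s["joint_vel"]).max(),Ro.from_quat(p[1]).as_matrix()[:,2])
def pf(n,X):
    c=eyes.calibration(n); q=np.array(c["R"])@X+c["t"]; return (q[:2]/q[2]*c["fx"]+[c["cx"],c["cy"]])
x,y=.4583,.2464
for n in ("side","scene"):
    im=eyes.camera(n); cv2.imwrite(f"pics/{n}_end.png",im)
    for nm,z in (("crown",.116),("rim",.086),("cap c",.2065),("gap",.16)):
        u,v=pf(n,np.array([x,y,z])).round().astype(int); print(n,nm,u,v,im[v-3:v+4:3,u-8:u+9:4].mean(2).round().astype(int).tolist())
im=eyes.camera("wrist"); cv2.imwrite("pics/w12.png",im)
g=((im.max(2)<140)&(im.max(2)-im.min(2)<20))[:220].astype(np.uint8)
n,lab,st,cen=cv2.connectedComponentsWithStats(g)
print([st[i].tolist() for i in range(1,n) if st[i][4]>150])
print("model cap held",cv2.boundingRect(np.vstack([proj(circ(*p[0][:2],p[0][2]+z,.0265),p) for z in (-.015,.014)]).astype(np.float32)))
E
```

```text
time: 27.95
ee_pos: [0.4583, 0.2464, 0.2066]
eef_rot: [0.117, 0.993, -0.0, -0.002]
ft_force: [-0.1, -0.1, -0.4]
width: 0.053
[0.4582968  0.24639885 0.20662263] [-0.10664366 -0.12740965 -0.44748779] 0.05300343628383915 0.0020201121850302434 [-3.39977529e-03 -4.90618468e-04 -9.99994100e-01]
side crown 330 303 [[161, 122, 161, 159, 169], [169, 172, 178, 175, 177], [152, 178, 141, 174, 242]]
side rim 329 312 [[115, 157, 225, 241, 237], [109, 130, 151, 226, 192], [123, 119, 121, 136, 132]]
side cap c 331 272 [[81, 73, 73, 70, 44], [70, 73, 74, 46, 45], [50, 74, 53, 44, 37]]
side gap 330 288 [[30, 31, 31, 32, 33], [28, 33, 31, 30, 32], [39, 47, 50, 49, 53]]
scene crown 451 259 [[164, 169, 155, 177, 238], [164, 130, 171, 153, 238], [146, 133, 166, 140, 240]]
scene rim 448 267 [[98, 145, 166, 169, 177], [96, 111, 143, 150, 144], [112, 102, 104, 115, 108]]
scene cap c 463 235 [[32, 32, 43, 51, 44], [30, 31, 32, 43, 59], [32, 32, 34, 41, 68]]
scene gap 457 248 [[41, 25, 26, 26, 31], [89, 69, 29, 23, 30], [161, 169, 158, 36, 24]]
[[280, 197, 78, 23, 1325]]
model cap held (265, 194, 104, 109)
```

The cap is held: width is 53 mm, load is 0.45 N, and the centre is at about 0.206 m. Both fixed views now show the bright crown where the seated stopper should be. I'll hand it in.

```bash
python3 -c "
from bench import r
print(r.close_job())"
```

```text
the job is handed in; nothing more can be done
None
```

The job is finished and handed in at about 28 s of robot time. No verdict was reported.

- **Gauge:** The smaller gauge is home in the bore. In the wrist picture its handle top matched the expected height of 0.108 m. My grip closed late, about 6 mm higher on the handle than planned. As a result I pressed it onto the bore floor with about 30 N before noticing, then backed off and set it down gently before releasing.
- **Stopper and cap:** I lowered them together and they touched down at the expected seating height (TCP 0.080 m). After release, the outline of the seated stack agreed with the model to 1–2 pixels, with the black cap still on.
- **Dust cap:** It is held level about 10 cm above where it sat, its centre at about 0.206 m. The finger opening is 53 mm and the load is 0.45 N, which is the cap alone. The stopper's bright crown shows uncovered at the seated position in both fixed cameras.
- **Checks that disagreed:** The fixed cameras and the wrist camera differed by 3–4 mm on the canister and the stopper, and I used the wrist camera values. I had used all 12 picture views by then, so the final checks are numeric only. I did not re-measure the large gauge, setting ring and V-block, but no path went near them.

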